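# Load a vial into its carrier and seat the carrier on the shaker

### The arm

A 7-joint arm with a two-finger parallel gripper is mounted at the origin on the work surface; the furniture and walls round the work are solid. World frame = base frame: x ahead of the robot, y to its left, z up, the work surface at z = 0. Lengths are in m, angles in rad, forces in N, time in s.
With the tool pointing down it reaches from about 0.425 to 0.875 m from the base axis. Payload 8.4 kg.
Tool frame: the origin (TCP) lies between the finger pads; the fingertips stand 17 mm ahead of it and the grasp point (between the pads) lies 2 mm behind it; z points along the fingers, y is the direction in which the jaws open and shut (so a half turn about z gives the same grasp; the last joint's range is limited). The gripper opens to 85 mm and grips with 20 to 120 N. Pads are 22 mm wide; open, the fingers measure 114 mm over their backs; the gripper's body (76 mm by 85 mm) begins 54 mm behind the grasp point. The pads swing forward as they close: fully open they stand 13 mm farther back than shut.
Start: joints at [-1.236, 0.333, 0.04, 1.465, -0.013, 1.343, -0.059], TCP at [0.273, 0.59, 0.248] pointing down, gripper open.
Joint ranges: [-2.58, 2.58], [-0.38, 2.09], [-1.3, 1.39], [0.25, 2.4], [-1.5, 4.64], [0.08, 2.09], [-2.65, 2.65]. Speed limits (rad/s): [2.22, 2.22, 2.79, 2.79, 3.14, 3.14, 3.14].

### API

Orientations are given as a unit quaternion [x, y, z, w].
In Python, from station import bot, effector, imaging, spotter gives the robot as it stands. Calls block until the motion is done:
- bot.reach(position, orientation): joint-space move of the TCP to a pose.
- bot.movel(position, feed=0.15, attitude=None, threshold=None): straight line of the TCP; attitude=None keeps the orientation; feed is the mean speed in m/s. With threshold (N) it stops when the force on the tool has changed by that much, and returns True; else False.
- bot.set_joints(angles): joint-space move.
- effector.command_gripper(opening, grasp_force=None): finger opening in m; grasp_force is the grip in N (None keeps the last); returns when the fingers have stopped.
- bot.wait(seconds).
- bot.inverse_kinematics(position, orientation): joint angles nearest the present ones, or None.
- imaging.read_camera(name): name is "side" or "top" or "wrist"; returns (picture, depth): 420x560x3 uint8, red, green, blue; 420x560 float32, m along the optical axis (not along the pixel's ray), 0 where there is no reading.
- imaging.camera_params(name): a dict with "fx", "fy", "cx", "cy" (pixels), "dist_coeffs" ([k1, k2, p1, p2, k3] as OpenCV has them; the pictures are not rectified), "rvec" (rotation vector, rad) and "tvec" (3), from world to camera coordinates, as OpenCV has them. Camera axes: x right, y down, z forward; pixel columns grow to the right and rows downward; lengths in m; the calibration is good to about 2 mm. A picture is of the moment at which its call begins: read the wrist's pose just before it. camera_params takes no time and is no camera call; for the wrist camera it gives the pose at the moment of the call.
A pose or a line that the arm cannot do raises bot.MotionError and nothing moves.
- bot.hand_in(): hands the job in, once; it reports no verdict.
Trained networks look in the newest picture that a camera, given by its name, has taken for a name from the list of things; names that differ only in an ending like _2 or _b are one class to them, and where a whole thing is asked for, a point or a joint stands for the part that bears it (a point fixed in the world has none). Each returns a list of dicts, best first, with "p" (0 to 1); they miss things now and then, are a little off and sometimes report something else, mostly with a low value. They report only what shows in the picture. A call takes as long as a camera call. They do not tell look-alikes from the thing itself.
- spotter.boxes_of(camera, thing): "rect" ([left, top, right, bottom] in pixels, round what is visible of it).
- spotter.spot_point(camera, thing): "point" ([column, row] in pixels: a listed point, or the origin of a listed thing).
Readings, each from a call of its own:
- bot.read_time_s(): time.
- bot.read_joint_pos(): joint angles.
- bot.read_joint_velocities(): joint speeds.
- bot.read_joint_efforts(): joint torques, N m.
- bot.read_position(): TCP position.
- bot.read_eef_rot(): TCP orientation.
- bot.read_force(): force on the tool from outside, world axes, zero at the start.
- bot.read_moment(): the same for the moment, N m.
- bot.read_grip_width(): finger opening in m.
Only numpy, scipy, OpenCV 4.12 (cv2) and the standard library are available. Lean on these libraries where they do the work, as an engineer would, in place of code of your own. Each camera call takes 0.05 s, during which the arm holds its last target. There are 200 camera calls.

### The job

Stand the small screw-cap vial upright in the round pocket of the vial carrier while the carrier is still on the table, away from the shaker. Then lift the loaded carrier by its grip post and set it down flat inside the raised rim on top of the bench shaker, with the vial still standing in its pocket.

Things in the scene. Friction and masses are not known exactly. Their poses are not given: they have to be found in the camera images.
- vial: Small clear screw vial with a black cap and a label, standing upright on the table: a cylinder 23 mm in diameter, 54 mm tall with its cap, about 25 g. A thinner AA battery (14 mm across) and a taller amber dropper bottle (31 mm across) stand near it; the three trade places. Origin: centre of its underside; z points up through the cap.
- carrier: White carrier, loose, 160 g, balanced about its middle: base plate 130 (its x) by 56 (y) by 6 mm; central grip post 16 (x) by 24 mm (y), top 90 mm above the underside; open round pocket at the -x end, solid grey counterweight puck 40 mm wide, top at 22 mm, at the +x end. Pinch the post near its top across the 24 mm, clear of the vial. Origin: centre of the underside, under the post; z up.
- pocket (a point): Centre of the pocket's floor on the carrier, 44 mm from the post's axis towards -x and 6 mm above the carrier's underside. The pocket is 38 mm in inner diameter, its wall 4 mm thick and 14 mm high above this point. Axes as the carrier's.
- nest (a point): Centre of the flat floor of the nest on top of the white bench shaker (fixed, 190 by 125 mm, to the robot's right), 62 mm above the table. The nest is a rectangle 154 mm (its x) by 80 mm (its y) inside a raised rim 5 mm thick and 10 mm high above the floor. The carrier's long side goes along the nest's x, either way round. z up.
Things that resemble listed ones, but are neither listed nor needed, are in the scene too. There is more than one size of the carrier; the job needs the largest.

How it is judged:
On the way:
1. the vial stands in the carrier's pocket while the carrier is on the table, away from the shaker (horizontal distance between vial and pocket below 0.014 m and z of vial in the frame of pocket between -0.006 and 0.006 m and angle between the z axis of vial and the z axis of carrier, either way round below 0.2 rad and height (world z) of carrier below 0.02 m and horizontal distance between carrier and nest above 0.1 m), for 0.2 s.
At the end, for the whole second after the job is handed in: The carrier lies flat inside the rim: centre within 20 mm of the nest's, 4 mm of its floor, tilt under 0.06 rad, long side within 0.25 rad of the nest's, either way round. The vial's foot is within 14 mm of the pocket's centre, 6 mm of its floor, upright to 0.2 rad. Both rest (horizontal distance between vial and pocket below 0.014 m and z of vial in the frame of pocket between -0.006 and 0.006 m and angle between the z axis of vial and the z axis of carrier, either way round below 0.2 rad and horizontal distance between carrier and nest below 0.02 m and z of carrier in the frame of nest between -0.004 and 0.004 m and angle between carrier's own z axis and vertical below 0.06 rad and angle between the x axis of carrier and the x axis of nest, either way round below 0.25 rad and linear speed of each of carrier, vial below 0.02 m/s); the robot touches nothing.
It also fails if it takes over 53 s, if anything falls off the work surface, if the arm or the gripper's body presses on something with over 40 N, if the wrist force passes 120 N, or if a joint passes its speed limit or range.

## Working session

There is one attempt and no reset: what is moved stays moved. The work goes in short steps, each a Python script; the robot and the scene stay as the last script left them, time stands still between calls to the robot, and variables do not carry over. Pictures are saved under pics/ and viewed, about 8 in all and at most 12, crops included, and the job is handed in when it is done.

```bash
mkdir -p pics; ls; cat > h.py <<'E'
import numpy as np, cv2
from station import bot, effector, imaging, spotter
from scipy.spatial.transform import Rotation as R
def cam(n):
    p=imaging.camera_params(n); K=np.array([[p['fx'],0,p['cx']],[0,p['fy'],p['cy']],[0,0,1.]])
    return K,np.array(p['dist_coeffs'],float),cv2.Rodrigues(np.array(p['rvec'],float))[0],np.array(p['tvec'],float).ravel()
def rays(c,px):
    K,d,Rm,t=c; u=cv2.undistortPoints(np.array(px,float).reshape(-1,1,2),K,d).reshape(-1,2)
    return np.c_[u,np.ones(len(u))]
def at_z(c,px,z):
    r=rays(c,px)@c[2]; o=-c[2].T@c[3]; return o+r*((z-o[2])/r[:,2])[:,None]
def cloud(c,dep):
    v,u=np.mgrid[:dep.shape[0],:dep.shape[1]]
    r=rays(c,np.c_[u.ravel(),v.ravel()])*dep.reshape(-1,1)
    return ((r-c[3])@c[2]).reshape(*dep.shape,3)
def proj(c,P): return cv2.projectPoints(np.array(P,float).reshape(-1,1,3),cv2.Rodrigues(c[2])[0],c[3],c[0],c[1])[0].reshape(-1,2)
def down(yaw):  # tool z down, tool y (jaw axis) at angle yaw in world
    y=np.array([np.cos(yaw),np.sin(yaw),0]); z=np.array([0,0,-1.]); return R.from_matrix(np.c_[np.cross(y,z),y,z]).as_quat()
def save(n,im): cv2.imwrite(f'pics/{n}.png',im[...,::-1])
E
python3 - <<'E'
from h import *
for n in ('top','side'):
    im,d=imaging.read_camera(n); save(n,im); c=cam(n); np.save(n+'_cl.npy',cloud(c,d)); np.save(n+'_im.npy',im)
    print(n,'cam pos',-c[2].T@c[3])
    for t in ('vial','carrier'): print(t,[(np.round(b['rect']).astype(int).tolist(),round(b['p'],2)) for b in spotter.boxes_of(n,t)])
    for t in ('vial','carrier','pocket','nest'): print(t,[(np.round(b['point']).tolist(),round(b['p'],2)) for b in spotter.spot_point(n,t)])
print(bot.read_time_s(),bot.read_position(),R.from_quat(bot.read_eef_rot()).as_matrix().round(2))
E
```

```text
pics
top cam pos [ 0.23129986 -0.01135673  1.51336123]
vial [([210, 184, 217, 191], 0.65)]
carrier [([255, 179, 283, 224], 0.95), ([304, 213, 332, 248], 0.93), ([342, 252, 380, 280], 0.86)]
vial [([215.0, 188.0], 0.54)]
carrier [([319.0, 230.0], 0.7), ([357.0, 269.0], 0.63), ([267.0, 200.0], 0.6)]
pocket [([350.0, 268.0], 0.95), ([312.0, 238.0], 0.75), ([273.0, 184.0], 0.64)]
nest [([378.0, 175.0], 0.84)]
side cam pos [0.40679185 0.99892585 0.58829747]
vial [([243, 252, 251, 280], 0.58), ([238, 205, 292, 246], 0.37)]
carrier [([312, 174, 342, 204], 0.94), ([240, 205, 293, 245], 0.82), ([277, 189, 311, 218], 0.59)]
vial [([247.0, 274.0], 0.57), ([265.0, 238.0], 0.57)]
carrier [([328.0, 195.0], 0.85), ([263.0, 240.0], 0.81), ([293.0, 214.0], 0.77)]
pocket [([334.0, 194.0], 0.92), ([306.0, 217.0], 0.67), ([251.0, 235.0], 0.65)]
nest [([241.0, 171.0], 0.93)]
0.7 [0.27324244 0.58974586 0.24833271] [[-0.91  0.42 -0.  ]
 [ 0.42  0.91 -0.  ]
 [-0.   -0.   -1.  ]]
```

```bash
python3 - <<'E'
import numpy as np, cv2
t=np.load('top_im.npy');s=np.load('side_im.npy')
a=cv2.resize(t[150:300,190:410],None,fx=3.6,fy=3.6,interpolation=3)
cv2.imwrite('pics/topc.png',a[...,::-1])
a=cv2.resize(s[150:310,190:410],None,fx=3.6,fy=3.6,interpolation=3)
cv2.imwrite('pics/sidec.png',a[...,::-1])
E
```

```text
(no output)
```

View pics/topc.png

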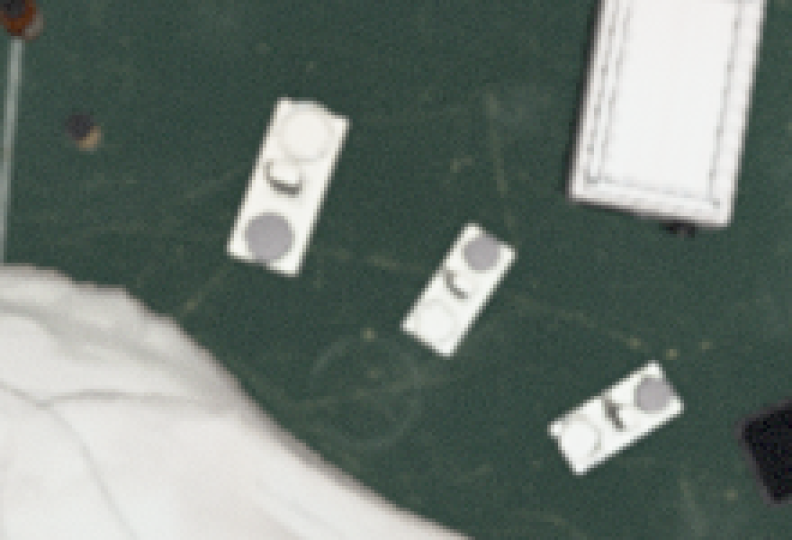

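View pics/sidec.png

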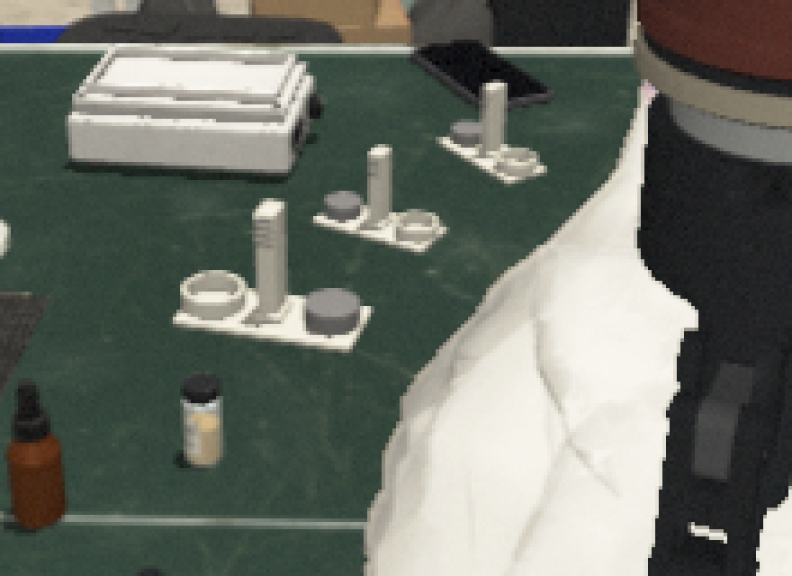

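The largest carrier is at top px (267,200), with its pocket at (275,187) and puck at (265,216). The mid-size one is at (318,230) and the smallest at (360,267). The vial (black cap, clear glass) is at top px (213,186) and side px (247,267). The amber dropper is at top (195,154). The nest is near (378,175).

```bash
python3 - <<'E'
from h import *
c=cam('top'); cs=cam('side')
print('vial cap top',at_z(c,[[213,185.5]],.054),'side foot',at_z(cs,[[247,277]],0))
im=np.load('top_im.npy'); 
for nm,px in (('L',[[267,200],[275,187],[265,216]]),('M',[[318,230]]),('S',[[360,267]])): print(nm,at_z(c,px,.01).round(3).tolist())
print('nest',at_z(c,[[378,175]],.062),at_z(cs,[[241,171]],.062))
cl=np.load('top_cl.npy')
P=cl[120:240,330:440].reshape(-1,3); m=(P[:,2]>.05)&(P[:,2]<.09); 
r=cv2.minAreaRect(P[m][:,:2].astype(np.float32)*1000); print('shaker',r, np.percentile(P[m][:,2],[10,50,90]), cv2.boxPoints(r).round())
g=im[170:232,245:295]; w=(g.min(2)>120).astype(np.uint8)
n,l,s,_=cv2.connectedComponentsWithStats(w); k=1+np.argmax(s[1:,4]); v,u=np.where(l==k)
Q=at_z(c,np.c_[u+245,v+170],.006)[:,:2]*1000; r=cv2.minAreaRect(Q.astype(np.float32)); print('carrier',r,cv2.boxPoints(r).round())
w=cam('wrist'); p=np.array(bot.read_position()); o=-w[2].T@w[3]; T=R.from_quat(bot.read_eef_rot()).as_matrix()
print('wrist cam in tool',T.T@(o-p),'axis',T.T@w[2][2], T.T@w[2][0],w[0][0,0],w[1])
E
```

```text
vial cap top [[0.46776916 0.1737252  0.054     ]] side foot [[0.46822661 0.17810791 0.        ]]
L [[0.433, 0.024, 0.01], [0.471, 0.001, 0.01], [0.387, 0.03, 0.01]]
M [[0.347, -0.121, 0.01]]
S [[0.243, -0.239, 0.01]]
nest [[ 0.49668218 -0.28531918  0.062     ]] [[ 0.50405864 -0.28984809  0.062     ]]
shaker ((498.337158203125, -280.689697265625), (121.27505493164062, 186.1154022216797), 79.65673065185547) [0.05765862 0.06241299 0.07002147] [[ 396. -324.]
 [ 579. -357.]
 [ 601. -238.]
 [ 418. -204.]]
carrier ((431.4151611328125, 16.755863189697266), (60.08806610107422, 136.9381103515625), 71.27886199951172) [[357.  10.]
 [487. -34.]
 [506.  23.]
 [376.  67.]]
wrist cam in tool [ 0.08550518 -0.00024065 -0.12610181] axis [-0.32716276  0.00161332  0.94496663] [ 8.04262177e-04  9.99998656e-01 -1.42882488e-03] 341.0387286056111 [-0.05784253  0.          0.          0.          0.        ]
```

```bash
python3 - <<'E'
from h import *
print('side lower object (battery?)',at_z(cam('side'),[[231,312]],0), 'dropper',at_z(cam('side'),[[200,295]],0))
for yd in (71,-109):
    y=np.deg2rad(yd)
    for p in ([.465,.09,.28],[.468,.175,.04],[.473,.003,.05],[.473,.003,.13],[.433,.018,.078],[.433,.018,.2],[.498,-.283,.14]):
        j=bot.inverse_kinematics(p,down(y)); print(yd,p,None if j is None else np.round(j,2))
y=np.deg2rad(71) if bot.inverse_kinematics([.465,.09,.28],down(np.deg2rad(71))) is not None else np.deg2rad(-109)
bot.reach([.465,.09,.28],down(y))
c=cam('wrist'); im,d=imaging.read_camera('wrist'); cl=cloud(c,d); np.save('w_cl.npy',cl); np.save('w_im.npy',im); save('w1',im)
for t in ('vial','pocket','carrier'):
    for b in spotter.spot_point('wrist',t): print(t,np.round(b['point']),round(b['p'],2),at_z(c,[b['point']],.006 if t=='pocket' else 0).round(3))
for b in spotter.boxes_of('wrist','vial'): print(b)
P=cl.reshape(-1,3)
def rect(n,box,z0,z1):
    m=(P[:,2]>z0)&(P[:,2]<z1)&(P[:,0]>box[0])&(P[:,0]<box[1])&(P[:,1]>box[2])&(P[:,1]<box[3]); q=P[m]
    print(n,m.sum(),q.mean(0).round(4),cv2.minAreaRect((q[:,:2]*1000).astype(np.float32)) if len(q) else '')
rect('vial',(.44,.5,.14,.21),.049,.062); rect('post',(.40,.46,-.01,.05),.082,.1); rect('plate',(.34,.52,-.06,.09),.003,.03)
rect('puck',(.36,.42,.0,.06),.018,.03); rect('pocketrim',(.44,.51,-.03,.03),.016,.028)
print(bot.read_time_s())
E
```

```text
side lower object (battery?) [[0.4948605  0.29423121 0.        ]] dropper [[0.56383927 0.23794724 0.        ]]
71 [0.465, 0.09, 0.28] [-0.76 -0.07  0.46  1.85  0.03  1.36  0.93]
71 [0.468, 0.175, 0.04] [-0.74  0.26  0.33  2.06 -0.11  0.84  0.89]
71 [0.473, 0.003, 0.05] [-0.67  0.21  0.63  2.12 -0.16  0.86  1.29]
71 [0.473, 0.003, 0.13] [-0.7   0.07  0.63  2.05 -0.05  1.03  1.19]
71 [0.433, 0.018, 0.078] [-0.72  0.06  0.6   2.19 -0.04  0.91  1.14]
71 [0.433, 0.018, 0.2] [-0.76 -0.13  0.58  2.05  0.08  1.2   1.03]
71 [0.498, -0.283, 0.14] [-0.31  0.36  0.91  1.82 -0.32  1.11  1.95]
-109 [0.465, 0.09, 0.28] [-0.86 -0.08  0.55  1.85  0.04  1.36 -2.22]
-109 [0.468, 0.175, 0.04] [-0.96  0.28  0.58  2.07 -0.2   0.85 -2.17]
-109 [0.473, 0.003, 0.05] [-0.72  0.22  0.69  2.12 -0.18  0.86 -1.83]
-109 [0.473, 0.003, 0.13] [-0.74  0.07  0.67  2.05 -0.05  1.03 -1.95]
-109 [0.433, 0.018, 0.078] [-0.77  0.06  0.65  2.19 -0.05  0.91 -1.99]
-109 [0.433, 0.018, 0.2] [-0.77 -0.13  0.59  2.05  0.08  1.2  -2.12]
-109 [0.498, -0.283, 0.14] [-0.49  0.5   1.2   1.83 -0.51  1.17 -1.02]
vial [354. 150.] 0.85 [
[... 339 characters left out ...]
3.3], 'p': 0.36}
vial 381 [0.4692 0.1781 0.0543] ((469.5745849609375, 178.0337677001953), (21.617198944091797, 22.240737915039062), 32.058101654052734)
post 455 [0.4288 0.019  0.0892] ((429.1763916015625, 17.930419921875), (25.656692504882812, 16.196935653686523), 71.86852264404297)
plate 4526 [0.4256 0.0225 0.0117] ((429.8282165527344, 31.120193481445312), (101.92256927490234, 179.73611450195312), 63.94227600097656)
puck 1032 [0.3877 0.0323 0.0222] ((394.6790771484375, 31.574443817138672), (39.478004455566406, 52.942996978759766), 85.22098541259766)
pocketrim 383 [0.4718 0.0046 0.0198] ((471.4766540527344, 4.05162239074707), (43.44645309448242, 46.021549224853516), 1.051053762435913)
2.8833
```

View pics/w1.png

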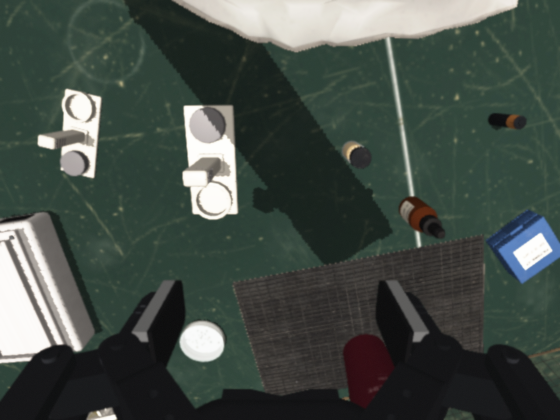

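The vial is at wrist px (356,152). Its cap measures about 22 mm and its top is at 54 mm, and both match. The carrier at (210,165) has a post 25.7×16.2 mm with its top at 89 mm, so it is the largest; the smaller one is at (82,132). The AA battery is at (507,121) and the dropper at (420,215).

```bash
cat >> h.py <<'E'
YAW=np.deg2rad(71.9); VIAL=np.array([.4692,.178]); POST=np.array([.4290,.0182]); U=np.array([.951,-.309])
E
python3 - <<'E'
from h import *
q=down(YAW)
effector.command_gripper(.05,25)
bot.reach([*VIAL,.15],q)
bot.movel([*VIAL,.040],feed=.12)
effector.command_gripper(0,25); print('width',bot.read_grip_width())
bot.movel([*VIAL,.16],feed=.15); print('width',bot.read_grip_width(),bot.read_time_s())
im,d=imaging.read_camera('wrist'); save('w2',im)
s,_=imaging.read_camera('side'); save('s2',cv2.resize(s[120:280,160:380],None,fx=3,fy=3,interpolation=3))
E
```

```text
width 0.021974891648134813
width 0.022082239990627445 6.3667
```

View pics/s2.png

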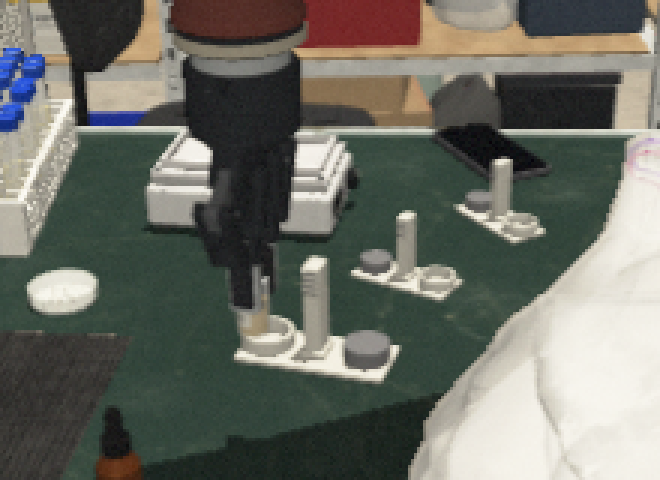

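The vial hangs upright between the pads at about (250,310) in the crop, and the carrier is undisturbed. Next I place it.

```bash
python3 - <<'E'
from h import *
pk=POST+.044*U; pk=(pk+np.array([.4716,.0043]))/2; print(pk)
bot.movel([*pk,.16],feed=.15); bot.movel([*pk,.06],feed=.12)
print(bot.movel([*pk,.0472],feed=.04,threshold=6),bot.read_position())
effector.command_gripper(.045); bot.wait(.1)
bot.movel([*pk,.17],feed=.15); bot.reach([.445,.015,.26],down(YAW))
c=cam('wrist'); im,d=imaging.read_camera('wrist'); P=cloud(c,d).reshape(-1,3)
save('w3',im[60:360,100:500])
def rect(n,box,z0,z1):
    m=(P[:,2]>z0)&(P[:,2]<z1)&(P[:,0]>box[0])&(P[:,0]<box[1])&(P[:,1]>box[2])&(P[:,1]<box[3]); q=P[m]
    print(n,m.sum(),q.mean(0).round(4),cv2.minAreaRect((q[:,:2]*1000).astype(np.float32)) if len(q) else '')
rect('vialcap',(.45,.51,-.03,.04),.052,.075); rect('post',(.40,.455,-.01,.05),.082,.1); rect('puck',(.36,.41,.0,.06),.018,.027)
c=cam('top'); imaging.read_camera('top')
for b in spotter.spot_point('top','nest'): print('nest',at_z(c,[b['point']],.062))
print(bot.read_time_s())
E
```

```text
[0.471222 0.004452]
True [0.47125969 0.00464783 0.04668467]
vialcap 401 [0.4703 0.005  0.0598] ((471.300537109375, 4.545052528381348), (21.62826156616211, 21.867656707763672), 43.870338439941406)
post 506 [0.428  0.0173 0.0895] ((428.7419128417969, 17.231168746948242), (25.266834259033203, 15.379730224609375), 71.39964294433594)
puck 1116 [0.3873 0.0318 0.0223] ((387.6159362792969, 31.929073333740234), (38.03200912475586, 38.366661071777344), 14.125359535217285)
nest [[ 0.50600769 -0.28748176  0.062     ]]
11.1917
```

View pics/w3.png

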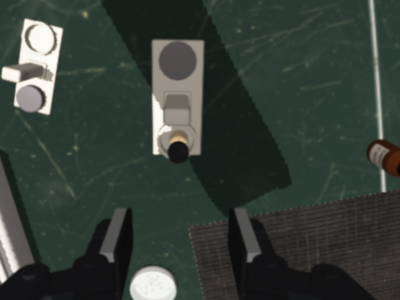

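The vial stands in the pocket: its cap top is at 59.8 mm and it is within 1 mm of the pocket centre. In the picture the cap is at (178,150), in the pocket at the end of the plate. Next I measure the nest.

```bash
python3 - <<'E'
from h import *
bot.reach([.50,-.25,.30],down(np.deg2rad(79.7)))
c=cam('wrist'); im,d=imaging.read_camera('wrist'); P=cloud(c,d).reshape(-1,3); save('w4',im)
print('nest',[(b['p'],at_z(c,[b['point']],.062).round(4)) for b in spotter.spot_point('wrist','nest')])
m=(abs(P[:,0]-.5)<.14)&(abs(P[:,1]+.283)<.12); h,e=np.histogram(P[m][:,2],np.arange(.03,.09,.002)); print(dict(zip(e.round(3),h)))
for z0,z1 in ((.0695,.076),(.059,.0655)):
    q=P[m&(P[:,2]>z0)&(P[:,2]<z1)]; print(z0,len(q),q.mean(0).round(4),cv2.minAreaRect((q[:,:2]*1000).astype(np.float32)))
np.save('nest.npy',P[m])
print(bot.read_time_s())
E
```

```text
nest [(0.81, array([[ 0.4996, -0.2794,  0.062 ]]))]
{np.float64(0.03): np.int64(11), np.float64(0.032): np.int64(15), np.float64(0.034): np.int64(24), np.float64(0.036): np.int64(43), np.float64(0.038): np.int64(120), np.float64(0.04): np.int64(119), np.float64(0.042): np.int64(168), np.float64(0.044): np.int64(311), np.float64(0.046): np.int64(1188), np.float64(0.048): np.int64(749), np.float64(0.05): np.int64(14), np.float64(0.052): np.int64(0), np.float64(0.054): np.int64(0), np.float64(0.056): np.int64(0), np.float64(0.058): np.int64(29), np.float64(0.06): np.int64(3980), np.float64(0.062): np.int64(8653), np.float64(0.064): np.int64(351), np.float64(0.066): np.int64(111), np.float64(0.068): np.int64(132), np.float64(0.07): np.int64(881), np.float64(0.072): np.int64(1191), np.float64(0.074): np.int64(19), np.float64(0.076): np.int64(0), np.float64(0.078): np.int64(0), np.float64(0.08): np.int64(0), np.float64(0.082): np.int64(0), np.float64(0.084): np.int64(0), np.float64(0.086): np.int64(0)}
0.0695 2127 [ 0.4916 -0.2798  0.0721] ((498.93450927734375, -280.9517822265625), (89.40497589111328, 164.02073669433594), 79.48949432373047)
0.059 12974 [ 0.4905 -0.2786  0.0624] ((498.5130310058594, -281.1029052734375), (105.9484634399414, 180.0394744873047), 79.41720581054688)
12.35
```

View pics/w4.png

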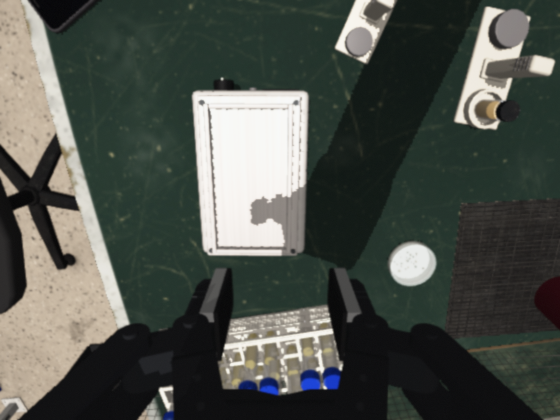

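Nest: the rim's outer size measures 164×89.4 mm, as described. Its centre is (0.4988, -0.281) and its long axis is at -10.5°. It is at px (252,172) and empty; the tube rack beyond it is at (290,360). I check the rack's clearance, then grip and lift.

```bash
python3 - <<'E'
from h import *
c=cam('wrist'); _,d=imaging.read_camera('wrist'); P=cloud(c,d)[300:400,235:325].reshape(-1,3); P=P[(P[:,2]>.02)&(P[:,2]<.2)]
print('rack x min, zmax',np.percentile(P[:,0],2),np.percentile(P[:,1],[2,98]),P[:,2].max())
g=np.array([.4288,.0177]); q=down(YAW-.004)
bot.reach([*g,.2],q); bot.movel([*g,.120],feed=.15)
print(bot.movel([*g,.076],feed=.08,threshold=10),bot.read_position())
effector.command_gripper(0,60); print('width',bot.read_grip_width())
bot.movel([*g,.09],feed=.03); bot.movel([*g,.21],feed=.10); print('width',bot.read_grip_width(),bot.read_force(),bot.read_time_s())
s,_=imaging.read_camera('side'); save('s5',cv2.resize(s[120:280,160:380],None,fx=3,fy=3,interpolation=3))
E
```

```text
rack x min, zmax 0.7104790309500357 [-0.35091266 -0.23076845] 0.1325415610479727
False [0.42915981 0.01765148 0.0764175 ]
width 0.023005409389646868
width 0.023154333351256415 [ 0.16097096  0.0379739  -2.20887867] 17.2
```

View pics/s5.png

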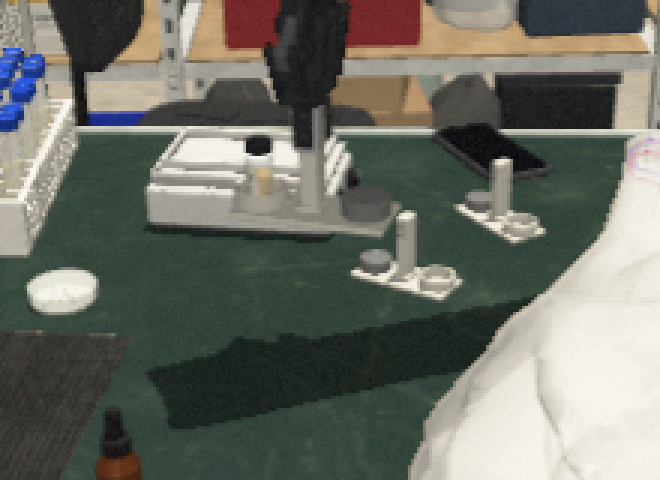

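The carrier is in the air and level, with the vial upright in its pocket at (258,170). The rack starts at x=0.71, well clear. Now I move it to the nest and set it down.

```bash
python3 - <<'E'
from h import *
n=[.4988,-.281]; q=down(np.deg2rad(79.45))
bot.movel([*n,.215],feed=.12,attitude=q); bot.movel([*n,.15],feed=.08); print(bot.read_position())
print(bot.movel([*n,.1365],feed=.02,threshold=6),bot.read_position(),bot.read_force())
effector.command_gripper(.05); bot.wait(.2)
bot.movel([*n,.26],feed=.15); bot.reach([.47,-.2,.33],q)
c=cam('wrist'); im,d=imaging.read_camera('wrist'); P=cloud(c,d).reshape(-1,3); save('w6',im)
def rect(k,o,r,z0,z1):
    u=np.array([np.cos(np.deg2rad(-10.55)),np.sin(np.deg2rad(-10.55))]); ce=np.array(n)+o*u
    q=P[(np.linalg.norm(P[:,:2]-ce,axis=1)<r)&(P[:,2]>z0)&(P[:,2]<z1)]
    print(k,len(q),q.mean(0).round(4),cv2.minAreaRect((q[:,:2]*1000).astype(np.float32)),np.median(q[:,2]))
rect('post',0,.03,.145,.16); rect('cap',.044,.03,.115,.13); rect('puck',-.044,.03,.08,.09)
print(bot.read_time_s(),bot.read_force())
E
```

```text
Traceback (most recent call last):
station.MotionError: the arm cannot follow that straight line within its joint ranges
```

```bash
python3 - <<'E'
from h import *
print(np.round(bot.read_joint_pos(),2),bot.read_position())
n=np.array([.4988,-.281]); g=np.array([.4288,.0177])
for k in np.linspace(0,1,6):
    p=g+k*(n-g); j=bot.inverse_kinematics([*p,.21],down(YAW+k*.13)); print(round(k,1),None if j is None else np.round(j,2))
for z in (.21,.19,.15,.1365,.26):
  j=bot.inverse_kinematics([*n,z],down(np.deg2rad(79.45))); print(z,None if j is None else np.round(j,2))
j0=np.array(bot.read_joint_pos()); j1=bot.inverse_kinematics([*n,.21],down(np.deg2rad(79.45)))
E
```

```text
[-1.16 -0.25  0.91  2.06  0.21  1.25  0.91] [0.42845367 0.01759511 0.20943639]
0.0 [-1.16 -0.25  0.91  2.06  0.21  1.25  0.92]
0.2 [-1.14 -0.24  1.03  2.03  0.22  1.25  1.08]
0.4 [-1.17 -0.2   1.2   1.98  0.2   1.24  1.27]
0.6 [-0.53  0.03  0.8   1.91 -0.02  1.21  1.61]
0.8 [-0.39  0.14  0.81  1.83 -0.11  1.21  1.81]
1.0 [-0.1   0.22  0.62  1.74 -0.13  1.23  1.94]
0.21 [-0.1   0.22  0.62  1.74 -0.13  1.23  1.94]
0.19 [-0.09  0.24  0.62  1.76 -0.15  1.19  1.95]
0.15 [-0.09  0.28  0.62  1.81 -0.18  1.11  1.98]
0.1365 [-0.09  0.3   0.62  1.82 -0.19  1.09  1.99]
0.26 [-0.26  0.21  0.81  1.67 -0.15  1.33  1.96]
```

Joint 3 drifts to its limit along that line. I will first reconfigure with a short joint move to a point midway, then go on in a straight line.

```bash
python3 - <<'E'
from h import *
n=np.array([.4988,-.281]); g=np.array([.4288,.0177]); p=g+.6*(n-g)
j=bot.inverse_kinematics([*p,.22],down(YAW+.078)); print(np.round(j,2))
t=bot.read_time_s(); bot.set_joints(j); print(bot.read_time_s()-t,bot.read_position(),bot.read_grip_width())
q=down(np.deg2rad(79.45))
try: bot.movel([*n,.215],feed=.1,attitude=q); print('ok')
except bot.MotionError as e: print(e)
s,_=imaging.read_camera('side'); save('s6',cv2.resize(s[120:280,160:380],None,fx=3,fy=3,interpolation=3))
print(bot.read_time_s(),np.round(bot.read_joint_pos(),2),bot.read_position())
E
```

```text
[-0.54  0.02  0.8   1.9  -0.02  1.23  1.6 ]
0.8500000000000014 [ 0.47066625 -0.16077782  0.21962249] 0.023095383970952423
ok
19.525 [-0.31  0.26  0.88  1.74 -0.21  1.24  2.01] [ 0.49891957 -0.28031226  0.21503108]
```

View pics/s6.png

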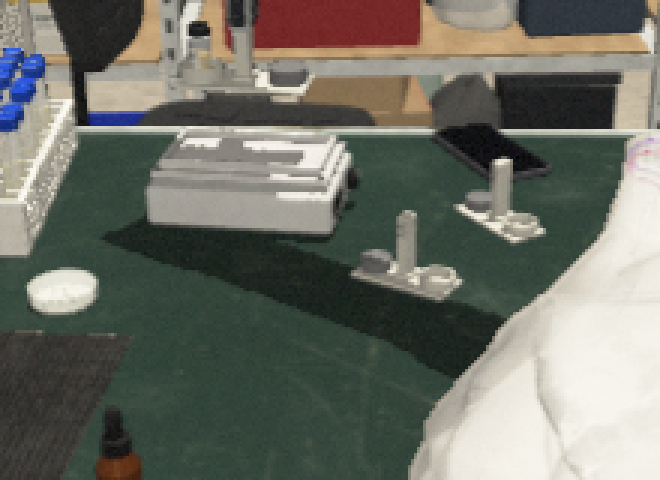

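The carrier is level above the shaker, with the vial standing in it at (200,50). Lowering it now.

```bash
python3 - <<'E'
from h import *
n=[.4988,-.281]; q=down(np.deg2rad(79.45))
bot.movel([*n,.15],feed=.08)
print(bot.movel([*n,.1365],feed=.02,threshold=6),bot.read_position(),bot.read_force())
effector.command_gripper(.05); bot.wait(.2)
bot.movel([*n,.24],feed=.12); bot.reach([.47,-.2,.30],q)
c=cam('wrist'); im,d=imaging.read_camera('wrist'); P=cloud(c,d).reshape(-1,3); save('w6',im)
def rect(k,o,r,z0,z1):
    u=np.array([np.cos(np.deg2rad(-10.55)),np.sin(np.deg2rad(-10.55))]); ce=np.array(n)+o*u
    q=P[(np.linalg.norm(P[:,:2]-ce,axis=1)<r)&(P[:,2]>z0)&(P[:,2]<z1)]
    if len(q): print(k,len(q),q.mean(0).round(4),cv2.minAreaRect((q[:,:2]*1000).astype(np.float32)),np.median(q[:,2]))
rect('post',0,.03,.145,.16); rect('cap',.044,.03,.115,.13); rect('puck',-.044,.03,.08,.09)
print(bot.read_time_s(),bot.read_force())
E
```

```text
True [ 0.49865627 -0.28103335  0.13864299] [-0.78734891 -0.04674309  5.04452548]
post 502 [ 0.4976 -0.2793  0.1513] ((498.3863220214844, -280.0402526855469), (25.22252655029297, 15.46436595916748), 80.67326354980469) 0.15185167698887866
cap 217 [ 0.5373 -0.2888  0.1211] ((538.156982421875, -288.8141174316406), (13.121037483215332, 22.308652877807617), 25.7457218170166) 0.12203297025119264
puck 1138 [ 0.455  -0.2715  0.0841] ((455.4329528808594, -271.8768005371094), (39.13515853881836, 39.024749755859375), 43.78887939453125) 0.08421306613946941
23.1833 [-0.42788424 -0.04507245 -0.04675879]
```

View pics/w6.png

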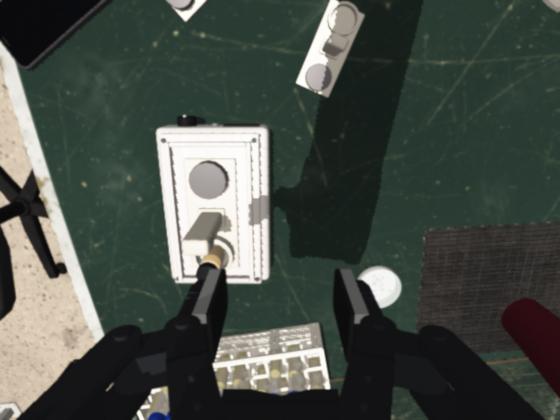

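The carrier lies inside the rim: puck at (208,180), post at (205,230). The cap is at (208,262), partly hidden by a finger that is far above it. All heights match, so I hand in.

```bash
python3 - <<'E'
from h import *
bot.hand_in()
E
```

```text
the job is handed in; nothing more can be done
```

I stood the vial in the largest carrier's pocket on the table, then lifted the carrier by its post, set it down inside the shaker's rim and handed the job in. `bot.hand_in()` reports no verdict. The robot's clock read about 23 s of the allowed 53 s.

**On the table:** the vial stood within 1 mm of the pocket's centre, with its cap top at 59.8 mm (60 expected).

**In the nest:** these are the last checks, before handing in.
- **Carrier:** its post is about 1 mm from the nest's centre and its long side within about 1.2° of the nest's.
- **Heights:** post top 151.9 mm, puck top 84.2 mm and cap top 122.0 mm. These match a flat carrier with the vial standing on the pocket floor (152, 84 and 122).
- **Gripper:** open and well clear.

**Less certain or failed:**
- In the last picture a finger hid part of the cap, so the vial's sideways position there is only roughly known. Its height is what shows it upright.
- The first straight line to the nest was refused because of a joint range, and nothing moved. I went by a short joint move and then a straight line instead.

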